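Rotate the kit stock: oldest carton out of the front, new carton in behind

ROBOT

A 6-joint arm with a two-finger parallel gripper is mounted at the origin on the work surface. World frame = base frame: x ahead of the robot, y to its left, z up, the work surface at z = 0. Lengths are in m, angles in rad, forces in N, time in s.
With the tool pointing down it reaches from about 0.4 to 0.825 m from the base axis. Payload 7 kg.
Tool frame: the origin (TCP) lies at the very end of the fingers, on their centre line; the grasp point (between the pads) lies 19 mm behind it (grip_depth is the distance from the TCP to the grasp point, in m); z points along the fingers, y is the direction in which the jaws open and shut (so a half turn about z gives the same grasp; the last joint's range is limited). The gripper opens to 88 mm and grips with 3 to 60 N. Pads are 19 mm wide; open, the fingers measure 130 mm over their backs; the gripper's body (78 mm by 193 mm) begins 47 mm behind the grasp point.
Start: joints at [1.637, 0.359, 0.012, 0, -1.224, -0.288], TCP at [0.149, 0.658, 0.227] pointing down, gripper open.
Joint ranges: [-3.07, 3.07], [-1.43, 2.12], [-1.02, 1.25], [-3.03, 1.67], [-3.05, -0], [-3.03, 3.03]. Speed limits (rad/s): [2.39, 2.39, 3.01, 3.14, 3.14, 3.14].

INTERFACE

Orientations are given as [roll, pitch, yaw] about the fixed x, y, z axes, in that order (R = Rz(yaw) Ry(pitch) Rx(roll)).
In Python, from station import get_state, grab_frame, get_calibration, job_done, grip_depth gives the robot as it stands. The module is installed in compiled form; this text tells all that it offers.
- The arm moves only by the shell command python3 -m crank 'ROWS' [FORCE]. ROWS is JSON, a list of rows, each an object with "turn": the turn, a rotation vector about the tool's x, y, z each as a share of 2 pi rad, from -1 to 1, a list of three; "slide": the shift along the tool's x, y, z each as a share of 0.5 m, from -1 to 1, a list of three; "fingers": the opening, from -1 (shut) to 1 (fully open). A call has 1 to 5 rows; each row is the pose to reach, as a shift and turn from the pose commanded when the call began, along the tool's axes at that moment, turning the shorter way round; what a row does not reach only later rows make up. A row lasts 1/12 s, in which the tool goes at most 41.7 mm and 7.16 degrees, less where a joint would pass 70% of its speed; a pose out of reach is approached as far as the arm can. A call with a number of a shift or a turn outside -1 to 1 is refused whole. A call with a gripper value outside its range is refused whole. The fingers move at their own pace and stop on an object; FORCE is the grip in N (left out, the last holds). Time passes only in rows, so rows that repeat a pose let the fingers close. It gives the time, the measured TCP pose, the force and the opening at its end, in the units of the state.
- get_state(): the state, without advancing time (a new reading comes with each control period).
- grab_frame(name): name is "scene" or "top"; returns the picture (480x640x3 uint8, red, green, blue); there is no depth.
- get_calibration(name): a dict with "K" (3x3 intrinsics, pixels), "pose" (4x4, takes a point from camera to world coordinates). Camera axes: x right, y up, looking along -z (the intrinsics and any distortion apply to the point x, -y, -z); pixel columns grow to the right and rows downward; lengths in m; the calibration is good to about 2 mm. A picture is of the moment at which its call begins. get_calibration takes no time and is no camera call.
- job_done(): hands the job in, once; it reports no verdict.
The state is a dict: "t": time; "q": joint angles; "qd": joint speeds; "joint_efforts": joint torques, N m; "eef_pos": TCP position; "ee_rot": TCP orientation; "force": force on the tool from outside, world axes, zero at the start; "moment": the same for the moment, N m; "width": finger opening in m.
Only numpy, scipy, OpenCV 4.12 (cv2) and the standard library are available. Lean on these libraries where they do the work, as an engineer would, in place of code of your own. Each camera call takes 0.05 s, during which the arm holds its last target.

TASK

Take the oldest reagent-kit carton, the one at the low front end of the sloped roller lane, and set it down, without dropping it, upright inside the steel tray. Then load the new carton that stands on the bench into the lane behind the two that remain, the same way up and lengthwise like them, so that all three stand closed up against the front stop. Keep the other two cartons in the lane, do not drop the new carton in from a height, and leave the amber bottle and the tip box where they are.

Things in the scene. Friction and masses are not known exactly. Their poses are not given: they have to be found in the camera images.
- rack: Fixed sloped roller lane, grey, steel and aluminium, 325 x 100 mm. Origin on the bench under its middle, z up, -x to its low front end. The floor (roller tops) rises 14 deg (0.2443 rad) to +x, from (-125,0,30) mm at the front stop to (181,0,106) at the open rear end; 66 mm wide between 4 mm rails only 12 mm over the floor; front stop 24 mm over the floor. A carton let go on the free rollers runs down.
- place1 (a point): Where the centre of the front carton of a closed-up row lies, against the stop: (-91, 0, 69.4) mm in the rack's frame, 30 mm square off the lane floor. Fixed to the rack, axes as the rack's (not tilted). When the front carton is lifted out, the ones behind roll down by themselves.
- place2 (a point): The same for the second carton of a closed-up row: (-8.5, 0, 90) mm in the rack's frame, 85 mm up the slope from place1.
- place3 (a point): The same for the third and last carton: (73.9, 0, 110.5) mm in the rack's frame, 85 mm up the slope from place2. The lane reaches 60 mm further behind the third carton.
- oldest_c (a point): Centre (half-way up) of the oldest carton, front one of three in the lane, against the stop. Closed rigid white carton, 85 mm long (x), 54 wide (y), 60 high (z), grey band near its -x end, brown tape on top; about 0.3 kg. All four cartons are alike. In the lane its x points up the slope and its z square off the floor.
- second_c (a point): Centre of the second carton in the lane, like the oldest and touching it.
- third_c (a point): Centre of the third carton in the lane, like the others and touching the second.
- fresh_c (a point): Centre of the new carton, like the others, standing upright on the bench beside the rack (its centre 30 mm above the bench), its x level and lengthwise.
- tray: Shallow steel tray, fixed to the bench on the other side of the rack from the new carton: 160 mm (its x) by 120 mm (its y), 14 mm high, walls and floor 3 mm thick. Origin under its centre, at bench height; a carton standing in it has its centre 33 mm above the bench.
- flask: Bystander: amber bottle with a black cap, 68 mm across, 150 mm high. Origin at the centre of its underside.
- tipbox: Bystander: grey pipette-tip box with a clear lid, 104 x 79 x 67 mm high. Origin at the centre of its underside.
Things that resemble listed ones, but are neither listed nor needed, are in the scene too. Leave any blue or green look-alike of the part that bears third_c alone.

How it is judged:
On the way, in this order (a step that is already met when the one before it is completed fails the run):
1. the oldest carton stands upright in the tray, let go (horizontal distance between oldest_c and tray below 0.05 m and angle between oldest_c's own z axis and vertical below 0.07 rad and height (world z) of oldest_c between 0.025 and 0.042 m and contact force between the fingers and oldest below 0.05 N), for 0.2 s.
2. the new carton stands in the lane as the last of the row, let go (distance between fresh_c and place3 below 0.018 m and angle between the y axis of fresh_c and the y axis of rack, either way round below 0.2 rad and angle between fresh_c's own z axis and vertical below 0.35 rad and contact force between the fingers and fresh below 0.05 N), for 0.2 s.
At the end, for the whole second after the job is handed in: Oldest carton upright (4 deg) inside the tray, centre within 50 mm of its centre. Second, third and new cartons in places 1, 2, 3 of the lane: centres within 18 mm, lengthwise within 0.2 rad, on their bases (z within 0.35 rad of vertical). All released and still (all of step 1 and all of step 2 and distance between second_c and place1 below 0.018 m and distance between third_c and place2 below 0.018 m and angle between the y axis of each of second_c, third_c and the y axis of rack, either way round below 0.2 rad and angle between each of second_c, third_c's own z axis and vertical below 0.35 rad and linear speed of each of oldest, second, third, fresh below 0.02 m/s and contact force between the fingers and second below 0.05 N and contact force between the fingers and third below 0.05 N); the robot touches nothing.
It fails at once if the second or third carton is taken out of the lane (z of second_c in the frame of rack above 0.12 m or z of third_c in the frame of rack above 0.142 m or y of any of second_c, third_c in the frame of rack above 0.035 m or y of any of second_c, third_c in the frame of rack below -0.035 m).
It fails at once if the oldest carton is dropped (moves faster than 0.6 m/s untouched by the fingers) (linear speed of oldest above 0.6 m/s and contact force between the fingers and oldest below 0.01 N).
It fails at once if the new carton is dropped (moves faster than 0.8 m/s untouched by the fingers) (linear speed of fresh above 0.8 m/s and contact force between the fingers and fresh below 0.01 N).
It fails at once if the amber bottle or tip box is moved more than 30 mm or tipped (distance of any of flask, tipbox from where it was at the start of the episode above 0.03 m or angle between any of flask, tipbox's own z axis and vertical above 0.3 rad).
It also fails if it takes over 64 s, if anything falls off the work surface, if the arm or the gripper's body presses on something with over 40 N, if the wrist force passes 120 N, or if a joint passes its speed limit or range.

## Working session

There is one attempt and no reset: what is moved stays moved. The work goes in short steps, Python scripts to look and compute and a shell command to move; the robot and the scene stay as the last step left them, time stands still between calls to the robot, and variables do not carry over. Pictures are saved under pics/ and viewed, and the job is handed in when it is done.

```bash
mkdir -p pics
python3 - <<'E'
from station import *
import cv2
s=get_state();print({k:(s[k]) for k in s}); print(grip_depth)
for n in("scene","top"):
    f=grab_frame(n);cv2.imwrite(f"pics/{n}0.png",f[:,:,::-1])
    c=get_calibration(n);print(n,c)
E
```

```text
{'t': 0.0, 'q': array([ 1.63708890e+00,  3.59378315e-01,  1.10340195e-02, -3.86513009e-04,
       -1.22405078e+00, -2.88085261e-01]), 'qd': array([ 0.00032906,  0.0008765 , -0.00142151,  0.00192869, -0.00181551,
       -0.00032803]), 'joint_efforts': array([ 3.05624730e-03, -5.82729042e+01,  2.93053901e+01,  6.99692041e+00,
        7.10288499e-03, -1.56107162e-04]), 'eef_pos': array([0.14840128, 0.6579802 , 0.22561084]), 'ee_rot': array([ 3.13995655e+00, -1.05911727e-04, -2.21924248e-01]), 'force': array([0.56282415, 0.20113208, 0.14723976]), 'moment': array([-0.00842155,  0.01264745,  0.0793818 ]), 'width': 0.08796809716894888}
0.0188
scene {'K': array([[514.39811463,   0.        , 319.00357785],
       [  0.        , 514.39811463, 236.42547014],
       [  0.        ,   0.        ,   1.        ]]), 'pose': array([[ 0.38478561, -0.79824416,  0.46340728,  1.06943273],
       [ 0.92292654,  0.32615882, -0.20451659, -0.2158366 ],
       [ 0.01210981,  0.50638591,  0.86222193,  0.94182943],
       [ 0.        ,  0.        ,  0.        ,  1.        ]])}
top {'K': array([[443.77621155,   0.        , 318.32808374],
       [  0.        , 443.77621155, 238.60410302],
       [  0.        ,   0.        ,   1.        ]]), 'pose': array([[-0.10541805,  0.97431808, -0.19897565,  0.42187196],
       [-0.99442244, -0.10261705,  0.02436691,  0.02256346],
       [ 0.00332283,  0.20043457,  0.97970146,  0.92479095],
       [ 0.        ,  0.        ,  0.        ,  1.        ]])}
```

View pics/scene0.png

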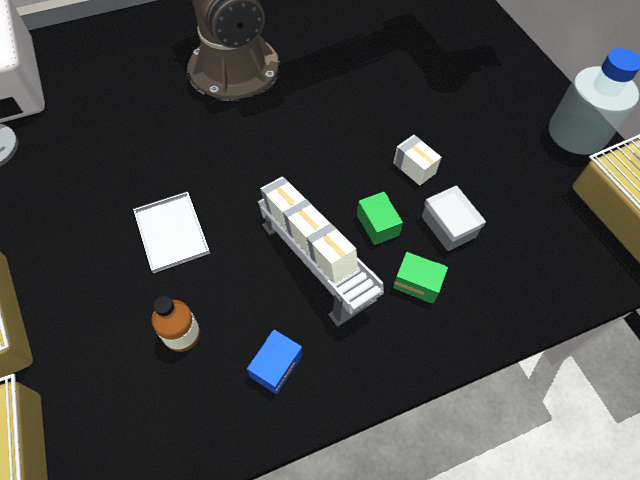

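View pics/top0.png

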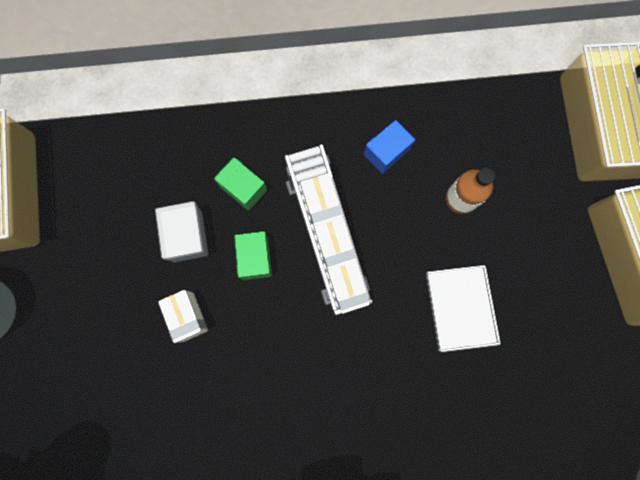

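The scene view shows the lane with three cartons from (280,190) (low, near the robot) to (335,255). The new carton is at (417,160), the tray at (171,232), the bottle at (175,323) and the grey tip box at (454,217). The green and blue boxes are decoys. Next I'll zoom in.

Run:
```python
import cv2,numpy as np
a=cv2.imread("pics/scene0.png")[165:335,240:400]; b=cv2.imread("pics/top0.png")[140:325,270:390]
cv2.imwrite("pics/z1.png",cv2.resize(a,None,fx=3.5,fy=3.5,interpolation=cv2.INTER_CUBIC))
cv2.imwrite("pics/z2.png",cv2.resize(b,None,fx=3.2,fy=3.2,interpolation=cv2.INTER_CUBIC))
a=cv2.imread("pics/scene0.png")[125:195,380:450]; b=cv2.imread("pics/top0.png")[280:350,150:220]
cv2.imwrite("pics/z3.png",cv2.resize(np.hstack([a,b]),None,fx=5,fy=5,interpolation=cv2.INTER_CUBIC))
```

```text
(no output)
```

View pics/z1.png

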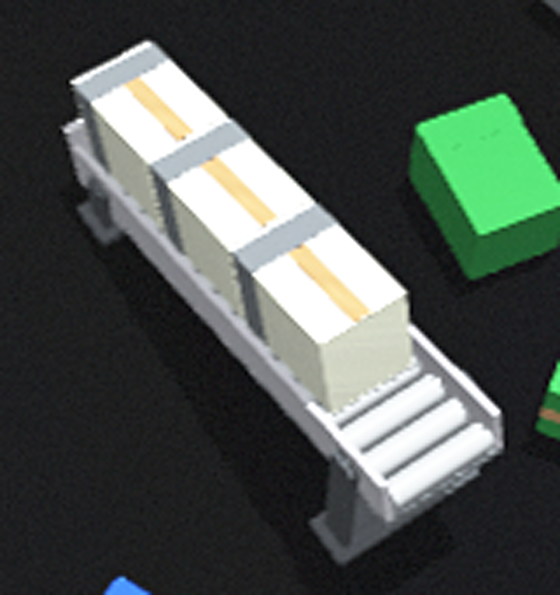

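View pics/z2.png

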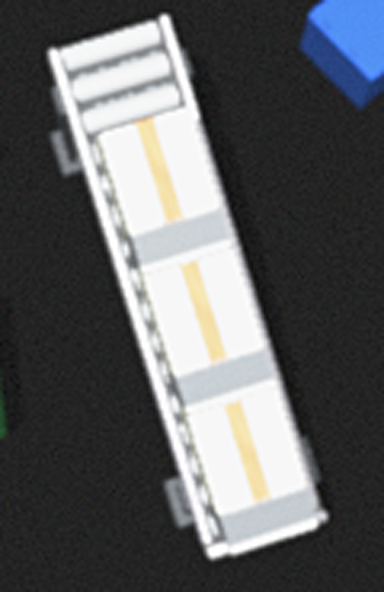

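View pics/z3.png

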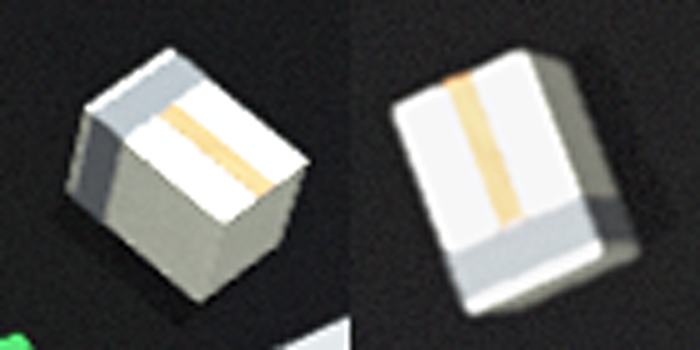

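```bash
cat > h.py <<'E'
import numpy as np
from station import *
def ray(cam,u,v):
    c=get_calibration(cam);K=c["K"];T=np.array(c["pose"])
    d=np.array([(u-K[0,2])/K[0,0],-(v-K[1,2])/K[1,1],-1.]);d=T[:3,:3]@d
    return T[:3,3],d/np.linalg.norm(d)
def onz(cam,u,v,z):
    o,d=ray(cam,u,v);return o+d*(z-o[2])/d[2]
def tri(p,q):
    A=np.zeros((3,3));b=np.zeros(3);rs=[ray("scene",*p),ray("top",*q)]
    for o,d in rs:
        M=np.eye(3)-np.outer(d,d);A+=M;b+=M@o
    x=np.linalg.solve(A,b);e=[np.linalg.norm((np.eye(3)-np.outer(d,d))@(x-o)) for o,d in rs]
    return x,max(e)
E
python3 - <<'E'
from h import *
import cv2
def m(l,s,ox,oy): return [((x+.5)/s-.5+ox,(y+.5)/s-.5+oy) for x,y in l]
S=m([(130,84),(182,137),(208,162),(268,222),(296,250),(360,315)],3.5,240,165)
T=m([(263,500),(234,404),(219,360),(188,264),(175,219),(147,121)],3.2,270,140)
for p,q in zip(S,T): x,e=tri(p,q);print(x.round(4),round(e,4))
print("fresh")
fs=m([(172,48),(308,160),(222,222),(86,108)],5,380,125)
ft=m([(470-350,313),(395-350,105),(525-350,50),(605-350,245)],5,150,280)
P=[onz("scene",*p,.06) for p in fs];Q=[onz("top",*p,.06) for p in ft]
for X in(P,Q):
    X=np.array(X);print(X.round(4).tolist(),X.mean(0).round(4));
    for i in range(4): d=X[(i+1)%4]-X[i];print(np.linalg.norm(d).round(4),np.degrees(np.arctan2(d[1],d[0])).round(1))
print("tray")
for n,(u,v) in(("scene",(171,232)),("top",(463,308))):
    im=cv2.imread(f"pics/{n}0.png");mk=(im.min(2)>110).astype(np.uint8)
    k,l,st,ce=cv2.connectedComponentsWithStats(mk);i=l[v,u]
    c,_=cv2.findContours((l==i).astype(np.uint8),0,1);r=cv2.minAreaRect(c[0]);
    ap=cv2.approxPolyDP(c[0],8,True)[:,0];print(n,ap.tolist())
    X=np.array([onz(n,*p,.014) for p in ap.astype(float)]);print(X.round(3).tolist(),X.mean(0))
    for i in range(len(X)): d=X[(i+1)%len(X)]-X[i];print(np.linalg.norm(d).round(4),np.degrees(np.arctan2(d[1],d[0])).round(1))
print("flask",tri((163,304),(486,176)))
E
```

```text
[ 0.4758 -0.0494  0.0903] 0.0005
[ 0.5317 -0.0381  0.1058] 0.0005
[ 0.5571 -0.0321  0.1129] 0.0007
[ 0.6128 -0.0197  0.1263] 0.0006
[ 0.6383 -0.0147  0.134 ] 0.0005
[ 0.6935 -0.004   0.1499] 0.0002
fresh
[[0.4296, 0.2949, 0.06], [0.5094, 0.3199, 0.06], [0.5254, 0.2684, 0.06], [0.4463, 0.2428, 0.06]] [0.4777 0.2815 0.06  ]
0.0836 17.4
0.054 -72.8
0.0831 -162.1
0.0547 107.8
[[0.4268, 0.2952, 0.06], [0.5083, 0.3208, 0.06], [0.5242, 0.2699, 0.06], [0.4467, 0.2429, 0.06]] [0.4765 0.2822 0.06  ]
0.0854 17.5
0.0533 -72.6
0.082 -160.8
0.0559 110.9
tray
scene [[187, 192], [133, 209], [153, 272], [208, 253]]
[[0.357, -0.221, 0.014], [0.357, -0.339, 0.014], [0.521, -0.335, 0.014], [0.521, -0.221, 0.014]] [ 0.43892606 -0.2790865   0.014     ]
0.1189 -90.1
0.1648 1.5
0.1139 90.1
0.1644 179.7
top [[484, 265], [427, 272], [439, 350], [500, 343]]
[[0.515, -0.336, 0.014], [0.513, -0.216, 0.014], [0.356, -0.216, 0.014], [0.357, -0.339, 0.014]] [ 0.43539288 -0.27654508  0.014     ]
0.1198 91.0
0.1572 179.9
0.1237 -89.7
0.1587 1.3
flask (array([ 0.66452848, -0.3165839 ,  0.14743053]), np.float64(1.9806055874897526e-05))
```

Run:
```python
from h import *
def m(x,y,s,ox,oy): return ((x+.5)/s-.5+ox,(y+.5)/s-.5+oy)
Z=.0882,.1499
A=[onz("scene",*m(x,y,3.5,240,165),z) for x,y,z in((72,84,Z[0]),(150,42,Z[0]),(320,340,Z[1]),(408,296,Z[1]))]
B=[onz("top",*m(x,y,3.2,270,140),z) for x,y,z in((218,543,Z[0]),(316,512,Z[0]),(90,133,Z[1]),(195,112,Z[1]))]
for X in (A,B):
  X=np.array(X);print(X.round(4).tolist());f=(X[0]+X[1])/2;r=(X[2]+X[3])/2;d=r-f
  print(f,r,np.linalg.norm(d),np.degrees(np.arctan2(d[1],d[0])),np.linalg.norm(X[0]-X[1]),np.linalg.norm(X[2]-X[3]))
```

```text
[[0.4615, -0.0806, 0.0882], [0.4501, -0.028, 0.0882], [0.6988, -0.0282, 0.1499], [0.6927, 0.0226, 0.1499]]
[ 0.45580719 -0.05433632  0.0882    ] [ 0.69578269 -0.0028029   0.1499    ] 0.253082639301149 12.119887056665752 0.053811872283874636 0.05125289718932531
[[0.4542, -0.0201, 0.0882], [0.4659, -0.0792, 0.0882], [0.6898, 0.0294, 0.1499], [0.6961, -0.0318, 0.1499]]
[ 0.46005211 -0.04965093  0.0882    ] [ 0.69295695 -0.00117983  0.1499    ] 0.24576614665267674 11.756326179396842 0.06023609678949554 0.06146513240119188
```

```bash
cat >> h.py <<'E'
from scipy.spatial.transform import Rotation as Ro
YL=np.radians(12.0); O=np.array([.5913,-.0253,0])
def Rbox(yaw,pitch=0): return (Ro.from_euler('z',yaw)*Ro.from_euler('y',-pitch)).as_matrix()
def lane(x,z,off=0,h=.006,dx=0):
    "tool pose for carton centred at rack (x,0,z), raised off square off the floor, dx up-slope"
    R=Rbox(YL,.2443);c=O+Ro.from_euler('z',YL).apply([x,0,z])
    return c+R[:,2]*(off+h-.0188)+R[:,0]*dx, R@np.diag([1,-1,-1])
def flat(c,yaw,h=.006):
    R=Rbox(yaw);return np.array(c)+R[:,2]*(h-.0188),R@np.diag([1,-1,-1])
def cur():
    s=get_state();return s["eef_pos"],Ro.from_euler('xyz',s["ee_rot"]).as_matrix(),s
def go(p,R,msg=""):
    e,C,s=cur();sl=C.T@(np.array(p)-e);tv=Ro.from_matrix(C.T@R).as_rotvec()
    print(msg,"target",np.round(p,4),"slide",(sl/.5).round(4).tolist(),"turn",(tv/2/np.pi).round(4).tolist(),"rows",round(max(np.linalg.norm(sl)/.0417,np.degrees(np.linalg.norm(tv))/7.16),1))
E
python3 - <<'E'
from h import *
_,R=flat([0,0,0],.2)
go([.45,.33,.26],R,"w")
print(lane(-.091,.0694,.12),lane(-.091,.0694))
E
```

```text
w target [0.45 0.33 0.26] slide [0.7328, 0.5074, -0.0677] turn [0.0002, 0.0, -0.0671] rows 10.7
(array([ 0.47692595, -0.04961095,  0.1734169 ]), array([[ 0.94910334,  0.20791169,  0.23659157],
       [ 0.20173814, -0.9781476 ,  0.05028909],
       [ 0.24187717,  0.        , -0.97030688]])) (array([ 0.50531694, -0.04357626,  0.05698007]), array([[ 0.94910334,  0.20791169,  0.23659157],
       [ 0.20173814, -0.9781476 ,  0.05028909],
       [ 0.24187717,  0.        , -0.97030688]]))
```

```bash
python3 -m crank '[{"slide":[0.733,0.507,-0.068],"turn":[0,0,-0.067],"fingers":1},{"slide":[0.733,0.507,-0.068],"turn":[0,0,-0.067],"fingers":1},{"slide":[0.733,0.507,-0.068],"turn":[0,0,-0.067],"fingers":1},{"slide":[0.733,0.507,-0.068],"turn":[0,0,-0.067],"fingers":1},{"slide":[0.733,0.507,-0.068],"turn":[0,0,-0.067],"fingers":1}]' 40
python3 - <<'E'
from h import *
_,R=flat([0,0,0],.2)
go([.45,.33,.26],R,"w")
E
```

```text
t: 0.52
eef_pos: [0.2899, 0.5038, 0.2422]
ee_rot: [3.141, 0.0, 0.203]
force: [0.9, 0.2, -0.1]
width: 0.088
w target [0.45 0.33 0.26] slide [0.2435, 0.405, -0.0355] turn [0.0001, 0.0001, 0.0005] rows 5.7
```

```bash
python3 -m crank '[{"slide":[0.244,0.405,-0.03],"turn":[0,0,0],"fingers":1},{"slide":[0.244,0.405,-0.03],"turn":[0,0,0],"fingers":1},{"slide":[0.244,0.405,-0.03],"turn":[0,0,0],"fingers":1},{"slide":[0.244,0.405,-0.03],"turn":[0,0,0],"fingers":1},{"slide":[0.244,0.405,-0.03],"turn":[0,0,0],"fingers":1}]'
python3 - <<'E'
from h import *
go(*lane(-.091,.0694,.13),"above c1")
E
```

```text
t: 0.93
eef_pos: [0.4303, 0.3504, 0.2557]
ee_rot: [-3.142, 0.0, 0.2]
force: [0.6, 0.8, 0.4]
width: 0.0879
above c1 target [ 0.4746 -0.0501  0.1831] slide [-0.072, 0.8027, 0.1451] turn [0.0002, 0.0389, -0.0016] rows 9.8
```

```bash
python3 -m crank '[{"slide":[-0.072,0.803,0.145],"turn":[0,0.039,-0.0016],"fingers":1},{"slide":[-0.072,0.803,0.145],"turn":[0,0.039,-0.0016],"fingers":1},{"slide":[-0.072,0.803,0.145],"turn":[0,0.039,-0.0016],"fingers":1},{"slide":[-0.072,0.803,0.145],"turn":[0,0.039,-0.0016],"fingers":1},{"slide":[-0.072,0.803,0.145],"turn":[0,0.039,-0.0016],"fingers":1}]'
python3 - <<'E'
from h import *
go(*lane(-.091,.0694,.13),"above c1")
E
```

```text
t: 1.35
eef_pos: [0.4504, 0.1513, 0.219]
ee_rot: [3.14, -0.245, 0.211]
force: [0.8, 0.0, 0.4]
width: 0.0879
above c1 target [ 0.4746 -0.0501  0.1831] slide [-0.0536, 0.4039, 0.0614] turn [0.0002, -0.0001, 0.0003] rows 4.9
```

```bash
python3 -m crank '[{"slide":[-0.0536,0.404,0.061],"turn":[0,0,0],"fingers":1},{"slide":[-0.0536,0.404,0.061],"turn":[0,0,0],"fingers":1},{"slide":[-0.0536,0.404,0.061],"turn":[0,0,0],"fingers":1},{"slide":[-0.0536,0.404,0.061],"turn":[0,0,0],"fingers":1},{"slide":[-0.0536,0.404,0.061],"turn":[0,0,0],"fingers":1}]'
python3 -m crank '[{"slide":[0,0,0],"turn":[0,0,0],"fingers":1},{"slide":[0,0,0],"turn":[0,0,0],"fingers":1}]'
python3 - <<'E'
from h import *
import cv2
go(*lane(-.091,.0694,.13),"above c1")
go(*lane(-.091,.0694,.0),"c1")
f=grab_frame("scene")[:,:,::-1];cv2.imwrite("pics/s1.png",cv2.resize(f[120:330,180:460],None,fx=2.8,fy=2.8))
E
```

```text
t: 1.77
eef_pos: [0.4749, -0.0498, 0.1839]
ee_rot: [3.14, -0.246, 0.21]
force: [2.3, -0.1, 0.5]
width: 0.0878
t: 1.93
eef_pos: [0.475, -0.0507, 0.1833]
ee_rot: [3.14, -0.244, 0.203]
force: [0.5, 1.3, 0.5]
width: 0.0875
above c1 target [ 0.4746 -0.0501  0.1831] slide [-0.0006, -0.0012, 0.0003] turn [0.0004, 0.0001, -0.001] rows 0.1
c1 target [ 0.5053 -0.0436  0.057 ] slide [-0.0005, -0.0019, 0.2603] turn [0.0004, 0.0001, -0.001] rows 3.1
```

View pics/s1.png

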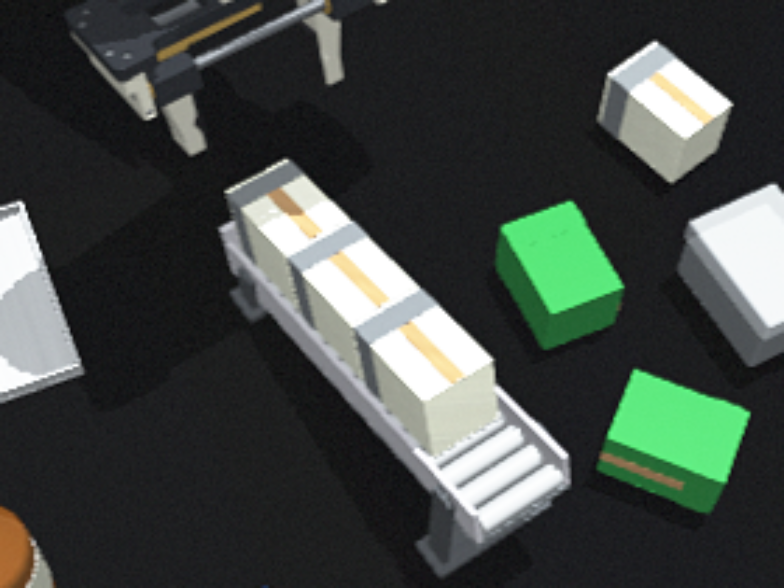

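The open gripper, with fingers at about (185,130) and (330,60), hangs in line with the lane just above and in front of the first carton, and nothing has moved. I'll go down now.

```bash
python3 -m crank '[{"slide":[0,-0.001,0.07],"turn":[0,0,0],"fingers":1},{"slide":[0,-0.001,0.14],"turn":[0,0,0],"fingers":1},{"slide":[0,-0.001,0.19],"turn":[0,0,0],"fingers":1},{"slide":[0,-0.001,0.23],"turn":[0,0,0],"fingers":1},{"slide":[0,-0.001,0.26],"turn":[0,0,0],"fingers":1}]'
python3 -m crank '[{"slide":[0,0,0],"turn":[0,0,0],"fingers":1},{"slide":[0,0,0],"turn":[0,0,0],"fingers":1}]'
python3 - <<'E'
from h import *
import cv2
go(*lane(-.091,.0694,.0),"c1")
f=grab_frame("scene")[:,:,::-1];cv2.imwrite("pics/s2.png",cv2.resize(f[120:300,200:400],None,fx=3,fy=3))
f=grab_frame("top")[:,:,::-1];cv2.imwrite("pics/t2.png",cv2.resize(f[180:360,240:440],None,fx=3,fy=3))
E
```

```text
t: 2.4
eef_pos: [0.506, -0.039, 0.0562]
ee_rot: [3.14, -0.243, 0.213]
force: [-0.4, 0.3, 0.7]
width: 0.0873
t: 2.57
eef_pos: [0.5059, -0.0395, 0.0575]
ee_rot: [3.14, -0.243, 0.212]
force: [-0.4, -0.5, 0.4]
width: 0.0877
c1 target [ 0.5053 -0.0436  0.057 ] slide [-0.003, 0.0077, 0.0003] turn [0.0001, 0.0002, 0.0004] rows 0.1
```

View pics/s2.png

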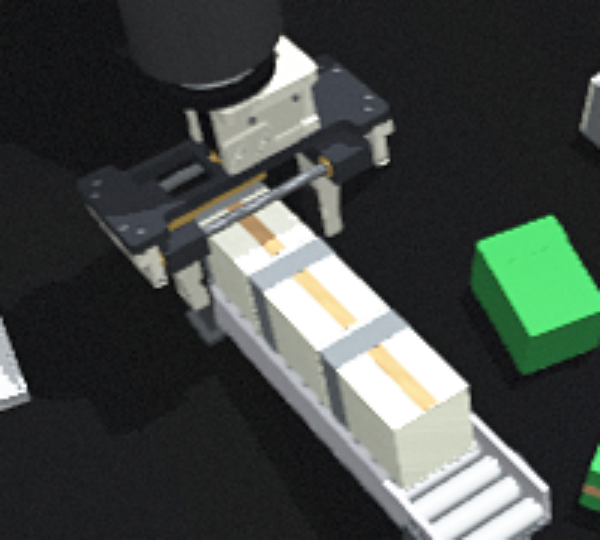

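View pics/t2.png

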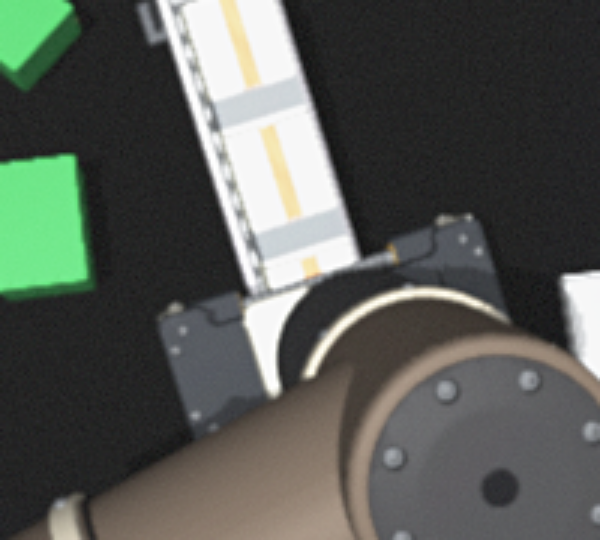

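The fingers straddle the front carton, and the tool sits about 4 mm off to the +y side. I'll correct that and close.

```bash
python3 -m crank '[{"slide":[-0.002,0.007,0],"turn":[0,0,0],"fingers":1},{"slide":[-0.002,0.007,0],"turn":[0,0,0],"fingers":0.4},{"slide":[-0.002,0.007,0],"turn":[0,0,0],"fingers":-1},{"slide":[-0.002,0.007,0],"turn":[0,0,0],"fingers":-1},{"slide":[-0.002,0.007,0],"turn":[0,0,0],"fingers":-1}]' 30
python3 -m crank '[{"slide":[0,0,0],"turn":[0,0,0],"fingers":-1},{"slide":[0,0,0],"turn":[0,0,0],"fingers":-1},{"slide":[0,0,0],"turn":[0,0,0],"fingers":-1},{"slide":[0,0,0],"turn":[0,0,0],"fingers":-1}]' 30
python3 - <<'E'
from h import *
s=get_state();print(s["force"],s["width"],s["eef_pos"]);go(*lane(-.091,.0694,.0),"c1")
E
```

```text
t: 3.08
eef_pos: [0.5062, -0.0446, 0.0581]
ee_rot: [3.14, -0.246, 0.209]
force: [0.4, 0.2, -0.2]
width: 0.0664
t: 3.42
eef_pos: [0.5061, -0.0445, 0.0578]
ee_rot: [3.14, -0.245, 0.209]
force: [-2.6, 0.9, 3.6]
width: 0.054
[-2.57247498  0.86194379  3.60734555] 0.053980470974409896 [ 0.50610729 -0.04447021  0.05778449]
c1 target [ 0.5053 -0.0436  0.057 ] slide [-0.0015, -0.0021, 0.0013] turn [0.0002, -0.0001, -0.0] rows 0.0
```

```bash
python3 -m crank '[{"slide":[0,0,-0.01],"turn":[0,0,0],"fingers":-1},{"slide":[0,0,-0.03],"turn":[0,0,0],"fingers":-1},{"slide":[0,0,-0.05],"turn":[0,0,0],"fingers":-1},{"slide":[0,0,-0.07],"turn":[0,0,0],"fingers":-1},{"slide":[0,0,-0.09],"turn":[0,0,0],"fingers":-1}]'
python3 -m crank '[{"slide":[0,0,-0.04],"turn":[0,0,0],"fingers":-1},{"slide":[0,0,-0.08],"turn":[0,0,0],"fingers":-1},{"slide":[0,0,-0.12],"turn":[0,0,0],"fingers":-1},{"slide":[0,0,-0.16],"turn":[0,0,0],"fingers":-1},{"slide":[0,0,-0.18],"turn":[0,0,0],"fingers":-1}]'
python3 -m crank '[{"slide":[0,0,0],"turn":[0,0,0],"fingers":-1},{"slide":[0,0,0],"turn":[0,0,0],"fingers":-1}]'
python3 - <<'E'
from h import *
import cv2
s=get_state();print(s["force"],s["width"],s["eef_pos"])
go(*flat([.437,-.278,.15],0.0),"above tray")
f=grab_frame("scene")[:,:,::-1];cv2.imwrite("pics/s3.png",cv2.resize(f[100:300,130:400],None,fx=2.9,fy=2.9))
E
```

```text
t: 3.83
eef_pos: [0.4938, -0.0472, 0.101]
ee_rot: [3.14, -0.242, 0.209]
force: [-0.1, 0.3, -3.1]
width: 0.0538
t: 4.25
eef_pos: [0.4736, -0.0514, 0.1908]
ee_rot: [3.14, -0.247, 0.209]
force: [0.5, 0.7, -2.1]
width: 0.0541
t: 4.42
eef_pos: [0.4736, -0.0512, 0.1886]
ee_rot: [3.141, -0.245, 0.209]
force: [-0.1, -0.7, -2.7]
width: 0.0533
[-0.06881129 -0.71334074 -2.74038827] 0.053316567044739915 [ 0.4735773  -0.0512143   0.18861165]
above tray target [ 0.437  -0.278   0.1372] slide [-0.1857, 0.4285, 0.0598] turn [-0.004, -0.0389, 0.0331] rows 5.6
```

View pics/s3.png

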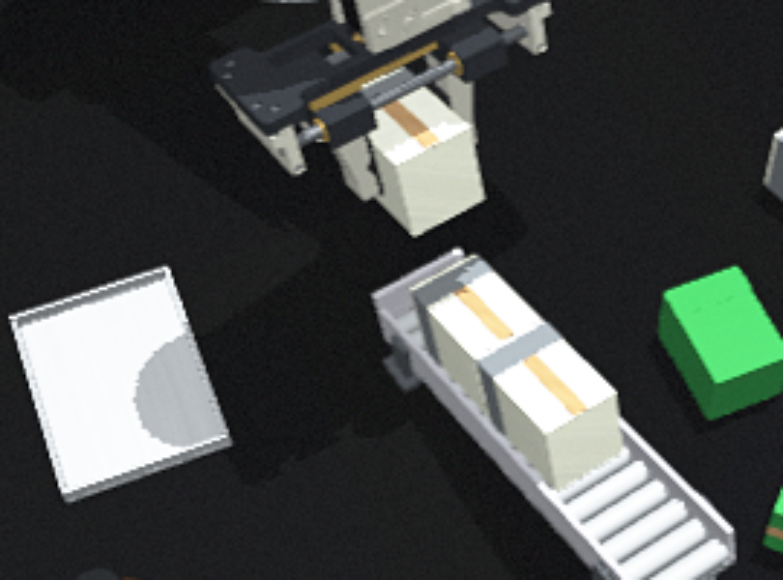

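The front carton hangs in the gripper at about (425,160). The other two are rolling down behind it, with their front end at (440,280). Next: the tray.

```bash
python3 -m crank '[{"slide":[-0.05,0.07,0.0],"turn":[-0.004,-0.039,0.033],"fingers":-1},{"slide":[-0.1,0.14,0.01],"turn":[-0.004,-0.039,0.033],"fingers":-1},{"slide":[-0.13,0.21,0.02],"turn":[-0.004,-0.039,0.033],"fingers":-1},{"slide":[-0.15,0.28,0.03],"turn":[-0.004,-0.039,0.033],"fingers":-1},{"slide":[-0.17,0.35,0.04],"turn":[-0.004,-0.039,0.033],"fingers":-1}]'
python3 -m crank '[{"slide":[-0.01,0.04,0],"turn":[0,0,0],"fingers":-1},{"slide":[-0.01,0.07,0],"turn":[0,0,0],"fingers":-1},{"slide":[-0.01,0.08,0],"turn":[0,0,0],"fingers":-1},{"slide":[-0.01,0.08,0],"turn":[0,0,0],"fingers":-1},{"slide":[-0.01,0.08,0],"turn":[0,0,0],"fingers":-1}]'
python3 - <<'E'
from h import *
import cv2
s=get_state();print(s["force"],s["width"],s["eef_pos"],s["ee_rot"])
go(*flat([.437,-.278,.06],0.0),"lower")
f=grab_frame("scene")[:,:,::-1];cv2.imwrite("pics/s4.png",cv2.resize(f[100:300,80:350],None,fx=2.9,fy=2.9))
E
```

```text
t: 4.88
eef_pos: [0.4339, -0.24, 0.1464]
ee_rot: [3.141, 0.004, 0.001]
force: [1.2, 0.8, -1.8]
width: 0.054
t: 5.3
eef_pos: [0.429, -0.2782, 0.1478]
ee_rot: [3.141, 0.002, -0.0]
force: [0.5, 0.6, -1.1]
width: 0.054
[ 0.52683471  0.61387557 -1.07865622] 0.05400252860054143 [ 0.42898812 -0.27819628  0.14781745] [ 3.14133605e+00  2.37958837e-03 -4.88260946e-05]
lower target [ 0.437  -0.278   0.0472] slide [0.0165, -0.0004, 0.2012] turn [0.0, 0.0004, -0.0] rows 2.4
```

View pics/s4.png

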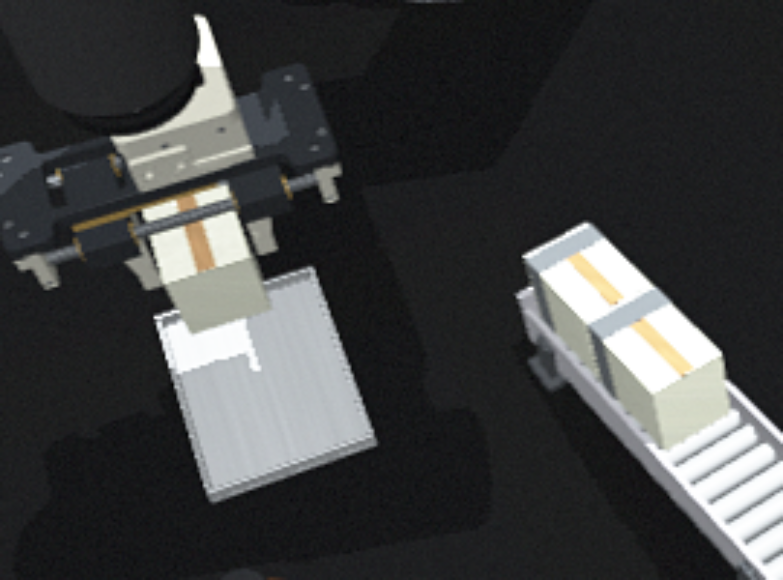

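The carton hangs upright above the tray, and the two others stand closed up at the stop. I'll lower it.

```bash
python3 -m crank '[{"slide":[0.01,0,0.06],"turn":[0,0,0],"fingers":-1},{"slide":[0.016,0,0.12],"turn":[0,0,0],"fingers":-1},{"slide":[0.016,0,0.17],"turn":[0,0,0],"fingers":-1},{"slide":[0.016,0,0.21],"turn":[0,0,0],"fingers":-1},{"slide":[0.016,0,0.232],"turn":[0,0,0],"fingers":-1}]'
python3 -m crank '[{"slide":[0,0,0.002],"turn":[0,0,0],"fingers":-1},{"slide":[0,0,0.004],"turn":[0,0,0],"fingers":-1}]'
python3 - <<'E'
from h import *
import cv2
s=get_state();print(s["force"],s["width"],s["eef_pos"],s["ee_rot"])
go(*flat([.437,-.278,.0335],0.0),"lower")
E
```

```text
t: 5.77
eef_pos: [0.4363, -0.277, 0.0306]
ee_rot: [-3.142, 0.003, 0.002]
force: [-0.7, 0.4, -2.3]
width: 0.054
t: 5.93
eef_pos: [0.4375, -0.2778, 0.0307]
ee_rot: [3.141, 0.002, 0.002]
force: [0.1, -0.6, -1.6]
width: 0.0539
[ 0.12235589 -0.59588072 -1.62256524] 0.05386407812495162 [ 0.43747102 -0.27777882  0.03071738] [3.14076535e+00 1.60636095e-03 2.34514445e-03]
lower target [ 0.437  -0.278   0.0207] slide [-0.0009, 0.0004, 0.02] turn [0.0001, 0.0003, 0.0004] rows 0.2
```

```bash
python3 -m crank '[{"slide":[0,0,0.006],"turn":[0,0,0],"fingers":-1},{"slide":[0,0,0.011],"turn":[0,0,0],"fingers":-1},{"slide":[0,0,0.014],"turn":[0,0,0],"fingers":-1},{"slide":[0,0,0.016],"turn":[0,0,0],"fingers":-1},{"slide":[0,0,0.016],"turn":[0,0,0],"fingers":-1}]'
python3 -m crank '[{"slide":[0,0,0.001],"turn":[0,0,0],"fingers":-1},{"slide":[0,0,0.003],"turn":[0,0,0],"fingers":-1},{"slide":[0,0,0.003],"turn":[0,0,0],"fingers":-1}]'
```

```text
t: 6.35
eef_pos: [0.4375, -0.2787, 0.0231]
ee_rot: [3.141, 0.0, 0.001]
force: [0.5, -0.2, -1.8]
width: 0.054
t: 6.6
eef_pos: [0.4373, -0.2787, 0.0213]
ee_rot: [3.141, 0.001, 0.001]
force: [-0.1, -0.8, -1.6]
width: 0.0537
```

```bash
python3 -m crank '[{"slide":[0,0,0.002],"turn":[0,0,0],"fingers":-1},{"slide":[0,0,0.002],"turn":[0,0,0],"fingers":-1},{"slide":[0,0,0.002],"turn":[0,0,0],"fingers":-1}]'
```

```text
t: 6.85
eef_pos: [0.4375, -0.2787, 0.0206]
ee_rot: [3.141, 0.0, 0.001]
force: [-1.3, -0.9, 1.2]
width: 0.0543
```

The force flipped from -1.6 to +1.2 N, so the carton is standing on the tray floor. Releasing.

```bash
python3 -m crank '[{"slide":[0,0,0],"turn":[0,0,0],"fingers":0.4},{"slide":[0,0,0],"turn":[0,0,0],"fingers":0.6},{"slide":[0,0,0],"turn":[0,0,0],"fingers":1},{"slide":[0,0,0],"turn":[0,0,0],"fingers":1},{"slide":[0,0,0],"turn":[0,0,0],"fingers":1}]'
python3 -m crank '[{"slide":[0,0,-0.03],"turn":[0,0,0],"fingers":1},{"slide":[0,0,-0.08],"turn":[0,0,0],"fingers":1},{"slide":[0,0,-0.14],"turn":[0,0,0],"fingers":1},{"slide":[0,0,-0.2],"turn":[0,0,0],"fingers":1},{"slide":[0,0,-0.28],"turn":[0,0,0],"fingers":1}]'
python3 -m crank '[{"slide":[0,0,-0.08],"turn":[0,0,0],"fingers":1},{"slide":[0,0,-0.16],"turn":[0,0,0],"fingers":1},{"slide":[0,-0.08,-0.18],"turn":[0,0,0],"fingers":1},{"slide":[0,-0.16,-0.18],"turn":[0,0,0],"fingers":1},{"slide":[0,-0.24,-0.18],"turn":[0,0,0],"fingers":1}]'
python3 - <<'E'
from h import *
import cv2
s=get_state();print(s["force"],s["width"],s["eef_pos"])
go(*flat([.4771,.2819,.15],np.radians(17.6)),"above fresh")
f=grab_frame("scene")[:,:,::-1];cv2.imwrite("pics/s5.png",cv2.resize(f[100:370,100:480],None,fx=2.1,fy=2.1))
E
```

```text
t: 7.27
eef_pos: [0.4374, -0.2786, 0.0203]
ee_rot: [3.141, 0.001, 0.001]
force: [0.4, 0.9, -0.5]
width: 0.0818
t: 7.68
eef_pos: [0.436, -0.278, 0.1602]
ee_rot: [-3.141, 0.004, 0.0]
force: [1.0, 0.4, -0.9]
width: 0.0877
t: 8.1
eef_pos: [0.4374, -0.1576, 0.2514]
ee_rot: [3.141, -0.002, -0.002]
force: [0.8, 1.0, -0.1]
width: 0.0879
[ 0.75819812  0.99131082 -0.12037911] 0.08790518853493505 [ 0.43741182 -0.1576482   0.25137975]
above fresh target [0.4771 0.2819 0.1372] slide [0.0773, -0.8794, 0.228] turn [0.0001, -0.0003, -0.0492] rows 10.9
```

View pics/s5.png

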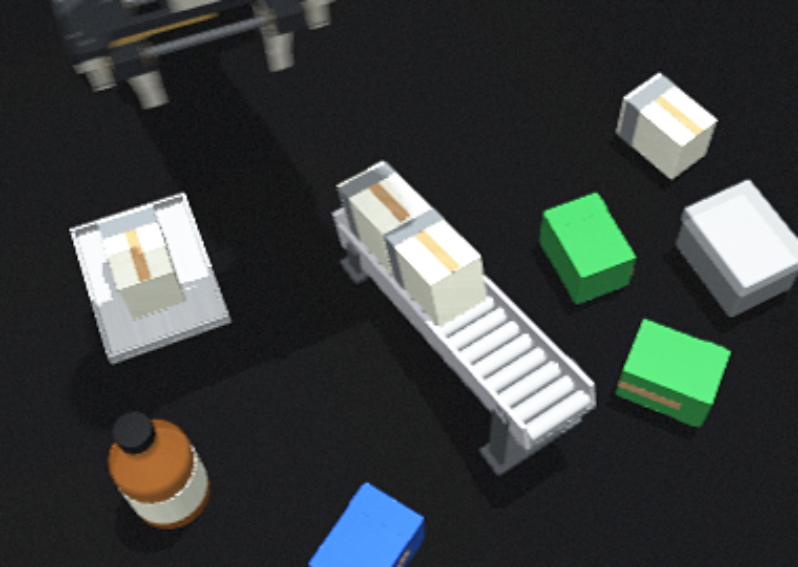

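The oldest carton stands in the tray and two cartons are closed up at the stop. I'll go to the new carton.

```bash
python3 -m crank '[{"slide":[0.02,-0.08,0],"turn":[0,0,-0.049],"fingers":1},{"slide":[0.03,-0.16,0],"turn":[0,0,-0.049],"fingers":1},{"slide":[0.05,-0.24,0],"turn":[0,0,-0.049],"fingers":1},{"slide":[0.07,-0.32,0],"turn":[0,0,-0.049],"fingers":1},{"slide":[0.077,-0.4,0],"turn":[0,0,-0.049],"fingers":1}]'
python3 - <<'E'
from h import *
go(*flat([.4771,.2819,.15],np.radians(17.6)),"above fresh")
E
```

```text
t: 8.57
eef_pos: [0.4762, 0.0437, 0.2502]
ee_rot: [3.141, 0.0, 0.309]
force: [1.5, -0.4, 1.7]
width: 0.0877
above fresh target [0.4771 0.2819 0.1372] slide [0.1467, -0.4534, 0.2257] turn [0.0001, 0.0, 0.0003] rows 6.3
```

```bash
python3 -m crank '[{"slide":[0.025,-0.078,0.03],"turn":[0,0,0],"fingers":1},{"slide":[0.05,-0.155,0.06],"turn":[0,0,0],"fingers":1},{"slide":[0.075,-0.232,0.09],"turn":[0,0,0],"fingers":1},{"slide":[0.1,-0.309,0.12],"turn":[0,0,0],"fingers":1},{"slide":[0.122,-0.376,0.15],"turn":[0,0,0],"fingers":1}]'
python3 -m crank '[{"slide":[0.0247,-0.0774,0.02],"turn":[0,0,0],"fingers":1},{"slide":[0.0247,-0.0774,0.03],"turn":[0,0,0],"fingers":1},{"slide":[0.0247,-0.0774,0.03],"turn":[0,0,0],"fingers":1},{"slide":[0.0247,-0.0774,0.03],"turn":[0,0,0],"fingers":1}]'
python3 - <<'E'
from h import *
import cv2
go(*flat([.4771,.2819,.03],np.radians(17.6)),"fresh")
f=grab_frame("scene")[:,:,::-1];cv2.imwrite("pics/s6.png",cv2.resize(f[60:260,300:520],None,fx=2.9,fy=2.9))
E
```

```text
t: 8.98
eef_pos: [0.4763, 0.2385, 0.1758]
ee_rot: [3.141, -0.0, 0.309]
force: [1.6, -0.5, 1.2]
width: 0.0879
t: 9.32
eef_pos: [0.4763, 0.2768, 0.1605]
ee_rot: [3.14, 0.002, 0.31]
force: [-0.2, -0.7, -0.1]
width: 0.0874
fresh target [0.4771 0.2819 0.0172] slide [0.0054, -0.0097, 0.2865] turn [0.0003, 0.0004, 0.0004] rows 3.4
```

View pics/s6.png

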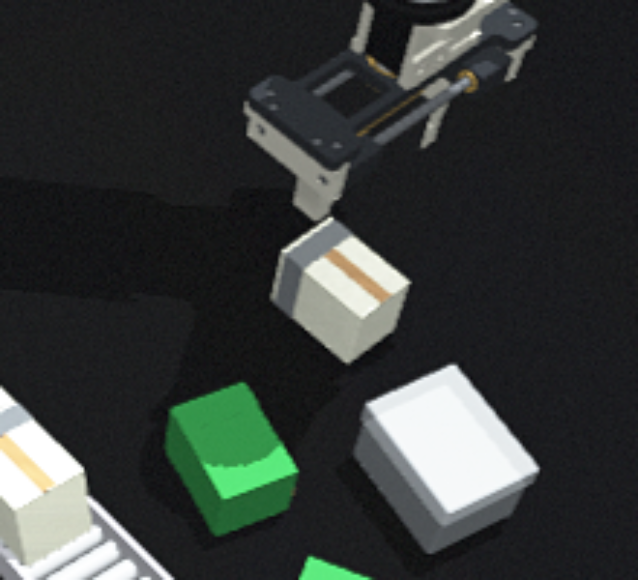

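The gripper is aligned above the new carton at (340,290), and the tip box (445,460) is clear. Descending.

```bash
python3 -m crank '[{"slide":[0.005,-0.01,0.06],"turn":[0,0,0],"fingers":1},{"slide":[0.005,-0.01,0.12],"turn":[0,0,0],"fingers":1},{"slide":[0.005,-0.01,0.18],"turn":[0,0,0],"fingers":1},{"slide":[0.005,-0.01,0.24],"turn":[0,0,0],"fingers":1},{"slide":[0.005,-0.01,0.285],"turn":[0,0,0],"fingers":1}]'
python3 -m crank '[{"slide":[0,0,0],"turn":[0,0,0],"fingers":1},{"slide":[0,0,0],"turn":[0,0,0],"fingers":1}]'
python3 - <<'E'
from h import *
go(*flat([.4771,.2819,.03],np.radians(17.6)),"fresh")
E
```

```text
t: 9.78
eef_pos: [0.4775, 0.2808, 0.0175]
ee_rot: [3.141, 0.001, 0.307]
force: [-0.1, -0.9, -0.4]
width: 0.0873
t: 9.95
eef_pos: [0.4776, 0.2811, 0.0187]
ee_rot: [3.14, 0.002, 0.308]
force: [0.2, -0.0, 0.2]
width: 0.0877
fresh target [0.4771 0.2819 0.0172] slide [-0.0005, -0.0018, 0.003] turn [0.0003, 0.0003, 0.0001] rows 0.0
```

```bash
python3 -m crank '[{"slide":[0,-0.002,0.001],"turn":[0,0,0],"fingers":0.4},{"slide":[0,-0.002,0.001],"turn":[0,0,0],"fingers":-1},{"slide":[0,-0.002,0.001],"turn":[0,0,0],"fingers":-1},{"slide":[0,-0.002,0.001],"turn":[0,0,0],"fingers":-1},{"slide":[0,-0.002,0.001],"turn":[0,0,0],"fingers":-1}]' 30
python3 -m crank '[{"slide":[0,0,0],"turn":[0,0,0],"fingers":-1},{"slide":[0,0,0],"turn":[0,0,0],"fingers":-1},{"slide":[0,0,0],"turn":[0,0,0],"fingers":-1},{"slide":[0,0,0],"turn":[0,0,0],"fingers":-1}]' 30
python3 -m crank '[{"slide":[0,0,-0.02],"turn":[0,0,0],"fingers":-1},{"slide":[0,0,-0.08],"turn":[0,0,0],"fingers":-1},{"slide":[0,0,-0.16],"turn":[0,0,0],"fingers":-1},{"slide":[0,0,-0.24],"turn":[0,0,0],"fingers":-1},{"slide":[0,0,-0.32],"turn":[0,0,0],"fingers":-1}]'
python3 -m crank '[{"slide":[0,0,-0.08],"turn":[0,0,0],"fingers":-1},{"slide":[0,0,-0.14],"turn":[0,0,0],"fingers":-1},{"slide":[0,0,-0.14],"turn":[0,0,0],"fingers":-1}]'
python3 - <<'E'
from h import *
import cv2
s=get_state();print(s["width"],s["force"])
go(*lane(.0739,.1105,off=.07,dx=.02),"above p3")
for n in("scene","top"):
  f=grab_frame(n)[:,:,::-1];cv2.imwrite(f"pics/{n}7.png",f)
E
```

```text
t: 10.37
eef_pos: [0.4775, 0.2837, 0.0189]
ee_rot: [-3.141, -0.0, 0.309]
force: [0.6, -0.0, -0.4]
width: 0.0599
t: 10.7
eef_pos: [0.4773, 0.2835, 0.0186]
ee_rot: [3.141, 0.0, 0.309]
force: [-1.3, -0.3, 6.5]
width: 0.0539
t: 11.12
eef_pos: [0.4765, 0.2828, 0.1798]
ee_rot: [3.14, 0.002, 0.309]
force: [0.8, 1.4, -2.6]
width: 0.054
t: 11.37
eef_pos: [0.4797, 0.2851, 0.2559]
ee_rot: [-3.138, -0.009, 0.309]
force: [1.0, 0.4, -2.3]
width: 0.054
0.05398116353684008 [ 1.0380353   0.40385828 -2.27835452]
above p3 target [ 0.669  -0.0088  0.1708] slide [0.1801, 0.6759, 0.1694] turn [-0.0026, 0.0374, 0.0158] rows 8.6
```

View pics/scene7.png

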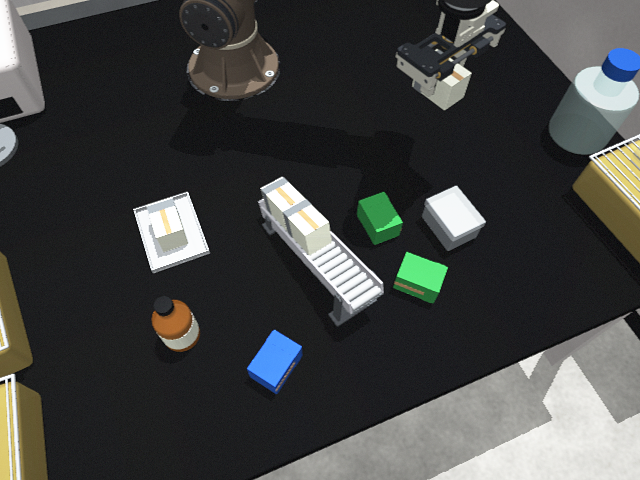

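View pics/top7.png

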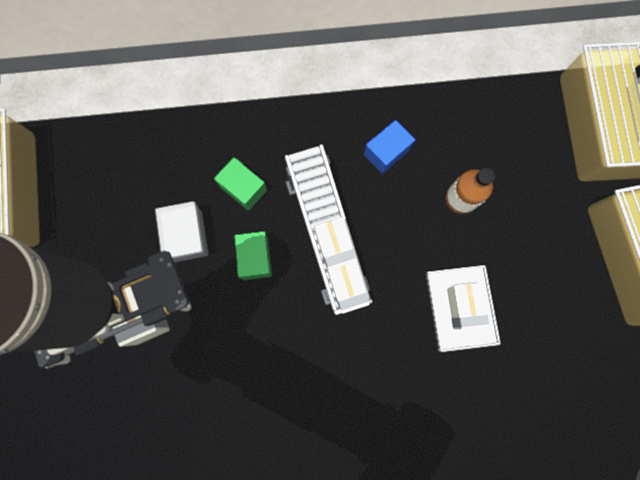

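The new carton is held (opening 54 mm). The lane's upper half is free, and the row ends at about (325,245) in the scene view. I'll move over place 3, some way up-slope.

```bash
python3 -m crank '[{"slide":[0.02,0.07,0],"turn":[0,0,0],"fingers":-1},{"slide":[0.04,0.15,0],"turn":[-0.002,0.01,0.008],"fingers":-1},{"slide":[0.06,0.23,0.01],"turn":[-0.003,0.02,0.016],"fingers":-1},{"slide":[0.08,0.31,0.02],"turn":[-0.003,0.037,0.016],"fingers":-1},{"slide":[0.1,0.385,0.03],"turn":[-0.003,0.037,0.016],"fingers":-1}]'
python3 - <<'E'
from h import *
go(*lane(.0739,.1105,off=.07,dx=.02),"above p3")
E
```

```text
t: 11.88
eef_pos: [0.5759, 0.1095, 0.226]
ee_rot: [3.131, -0.225, 0.209]
force: [-2.1, -0.1, -5.9]
width: 0.0539
above p3 target [ 0.669  -0.0088  0.1708] slide [0.1052, 0.2685, 0.1401] turn [0.0017, 0.003, -0.0001] rows 3.8
```

```bash
python3 -m crank '[{"slide":[0.03,0.07,0.02],"turn":[0,0.002,0],"fingers":-1},{"slide":[0.06,0.14,0.05],"turn":[0,0.002,0],"fingers":-1},{"slide":[0.08,0.2,0.08],"turn":[0,0.002,0],"fingers":-1},{"slide":[0.1,0.25,0.11],"turn":[0,0.002,0],"fingers":-1},{"slide":[0.105,0.268,0.13],"turn":[0,0.002,0],"fingers":-1}]'
python3 -m crank '[{"slide":[0,0,0],"turn":[0,0,0],"fingers":-1},{"slide":[0,0,0],"turn":[0,0,0],"fingers":-1}]'
python3 - <<'E'
from h import *
import cv2
go(*lane(.0739,.1105,off=.07,dx=.02),"above p3")
f=grab_frame("scene")[:,:,::-1];cv2.imwrite("pics/s8.png",cv2.resize(f[140:340,220:440],None,fx=2.9,fy=2.9))
E
```

```text
t: 12.3
eef_pos: [0.6755, -0.006, 0.179]
ee_rot: [3.133, -0.24, 0.206]
force: [0.6, 0.2, -2.5]
width: 0.0538
t: 12.47
eef_pos: [0.6742, -0.0035, 0.1801]
ee_rot: [3.134, -0.24, 0.207]
force: [-0.4, 0.5, -1.6]
width: 0.054
above p3 target [ 0.669  -0.0088  0.1708] slide [-0.0163, 0.0081, 0.0152] turn [0.0014, 0.0007, -0.0004] rows 0.3
```

View pics/s8.png

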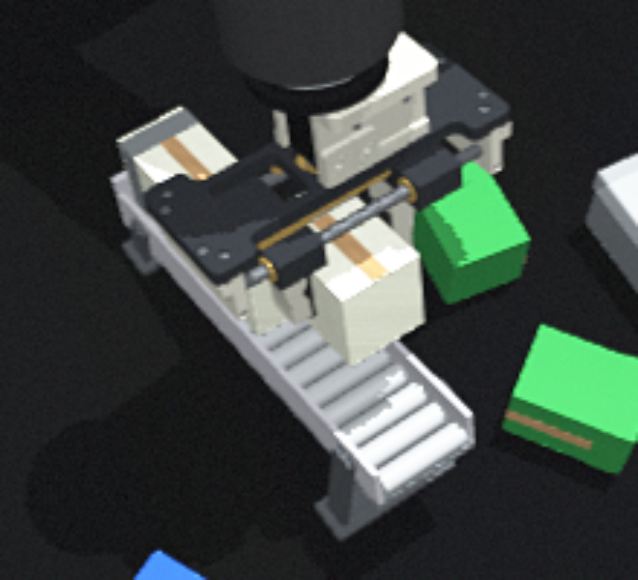

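The carton hangs tilted above the free rollers. Correcting the small offset and lowering.

```bash
python3 -m crank '[{"slide":[-0.01,0.008,0.02],"turn":[0.0014,0.001,0],"fingers":-1},{"slide":[-0.012,0.008,0.05],"turn":[0.0014,0.001,0],"fingers":-1},{"slide":[-0.012,0.008,0.08],"turn":[0.0014,0.001,0],"fingers":-1},{"slide":[-0.012,0.008,0.1],"turn":[0.0014,0.001,0],"fingers":-1},{"slide":[-0.012,0.008,0.115],"turn":[0.0014,0.001,0],"fingers":-1}]'
python3 -m crank '[{"slide":[0,0,0],"turn":[0,0,0],"fingers":-1},{"slide":[0,0,0],"turn":[0,0,0],"fingers":-1}]'
python3 - <<'E'
from h import *
import cv2
go(*lane(.0739,.1105,off=.0,dx=.02),"p3+20")
for n in("scene","top"):
  f=grab_frame(n)[:,:,::-1];cv2.imwrite(f"pics/{n}9.png",f)
cv2.imwrite("pics/z9.png",np.hstack([cv2.resize(cv2.imread("pics/scene9.png")[170:320,260:400],None,fx=2.8,fy=2.8,interpolation=2),cv2.resize(cv2.imread("pics/top9.png")[140:290,260:400],None,fx=2.8,fy=2.8,interpolation=2)]))
E
```

```text
t: 12.93
eef_pos: [0.684, -0.0043, 0.1252]
ee_rot: [-3.141, -0.251, 0.21]
force: [-0.2, -0.6, -2.2]
width: 0.0538
t: 13.1
eef_pos: [0.6844, -0.0048, 0.1259]
ee_rot: [-3.141, -0.251, 0.21]
force: [0.5, 1.2, -1.6]
width: 0.0538
p3+20 target [ 0.6856 -0.0053  0.1029] slide [-0.0094, 0.0013, 0.0451] turn [-0.0001, -0.001, 0.0] rows 0.6
```

View pics/z9.png

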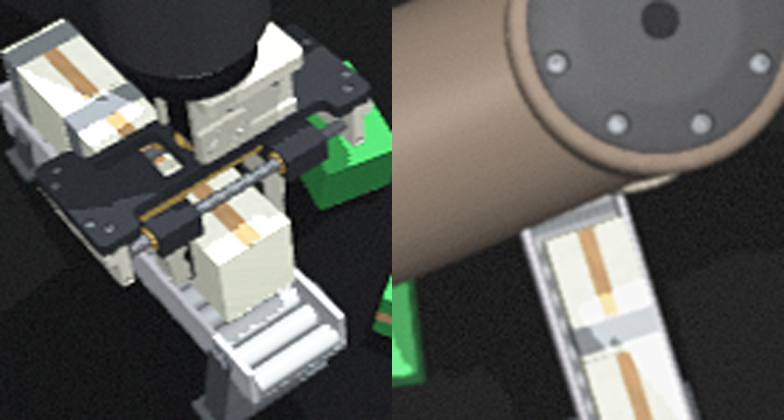

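```bash
python3 -m crank '[{"slide":[0,0.001,0.012],"turn":[0,-0.001,0],"fingers":-1},{"slide":[0,0.001,0.024],"turn":[0,-0.001,0],"fingers":-1},{"slide":[0,0.001,0.032],"turn":[0,-0.001,0],"fingers":-1},{"slide":[0,0.001,0.035],"turn":[0,-0.001,0],"fingers":-1},{"slide":[0,0.001,0.035],"turn":[0,-0.001,0],"fingers":-1}]'
python3 -m crank '[{"slide":[0,0,0.002],"turn":[0,0,0],"fingers":-1},{"slide":[0,0,0.003],"turn":[0,0,0],"fingers":-1},{"slide":[0,0,0.003],"turn":[0,0,0],"fingers":-1}]'
python3 - <<'E'
from h import *
go(*lane(.0739,.1105,off=.0,dx=.0),"p3")
E
```

```text
t: 13.62
eef_pos: [0.6885, -0.0051, 0.1078]
ee_rot: [-3.141, -0.243, 0.209]
force: [0.2, -0.3, -3.2]
width: 0.0537
t: 13.87
eef_pos: [0.6893, -0.0049, 0.1074]
ee_rot: [-3.141, -0.245, 0.209]
force: [-0.3, -0.0, -2.7]
width: 0.0538
p3 target [ 0.6666 -0.0093  0.0981] slide [-0.0493, -0.0007, 0.0069] turn [-0.0001, -0.0001, -0.0001] rows 0.6
```

```bash
python3 -m crank '[{"slide":[-0.01,0,0.001],"turn":[0,0,0],"fingers":-1},{"slide":[-0.02,0,0.001],"turn":[0,0,0],"fingers":-1},{"slide":[-0.03,0,0.001],"turn":[0,0,0],"fingers":-1},{"slide":[-0.035,0,0.002],"turn":[0,0,0],"fingers":-1},{"slide":[-0.035,0,0.002],"turn":[0,0,0],"fingers":-1}]'
python3 -m crank '[{"slide":[0,0,0.001],"turn":[0,0,0],"fingers":-1},{"slide":[0,0,0.002],"turn":[0,0,0],"fingers":-1},{"slide":[0,0,0.002],"turn":[0,0,0],"fingers":-1}]'
python3 - <<'E'
from h import *
go(*lane(.0739,.1105,off=.0,dx=.0),"p3")
E
```

```text
t: 14.28
eef_pos: [0.6718, -0.0086, 0.1019]
ee_rot: [-3.141, -0.244, 0.209]
force: [0.8, 0.0, -2.4]
width: 0.0538
t: 14.53
eef_pos: [0.6736, -0.0082, 0.1017]
ee_rot: [-3.141, -0.246, 0.209]
force: [-0.7, 0.4, 0.2]
width: 0.0541
p3 target [ 0.6666 -0.0093  0.0981] slide [-0.0155, -0.0007, 0.0035] turn [-0.0001, -0.0002, -0.0] rows 0.2
```

Fz rose from -2.4 to +0.2, so the base is on the rollers. Now I'll ease it down-slope.

```bash
python3 -m crank '[{"slide":[-0.004,0,0],"turn":[0,0,0],"fingers":-1},{"slide":[-0.008,0,0],"turn":[0,0,0],"fingers":-1},{"slide":[-0.012,0,0],"turn":[0,0,0],"fingers":-1},{"slide":[-0.012,0,0],"turn":[0,0,0],"fingers":-1}]'
python3 - <<'E'
from h import *
go(*lane(.0739,.1105,off=.0,dx=.0),"p3")
import cv2
f=grab_frame("scene")[:,:,::-1];cv2.imwrite("pics/s10.png",cv2.resize(f[165:305,250:390],None,fx=4,fy=4))
E
```

```text
t: 14.87
eef_pos: [0.6672, -0.0095, 0.1]
ee_rot: [-3.141, -0.245, 0.209]
force: [-2.9, 0.5, 3.3]
width: 0.0539
p3 target [ 0.6666 -0.0093  0.0981] slide [-0.0019, -0.0007, 0.0036] turn [-0.0001, -0.0001, -0.0001] rows 0.0
```

View pics/s10.png

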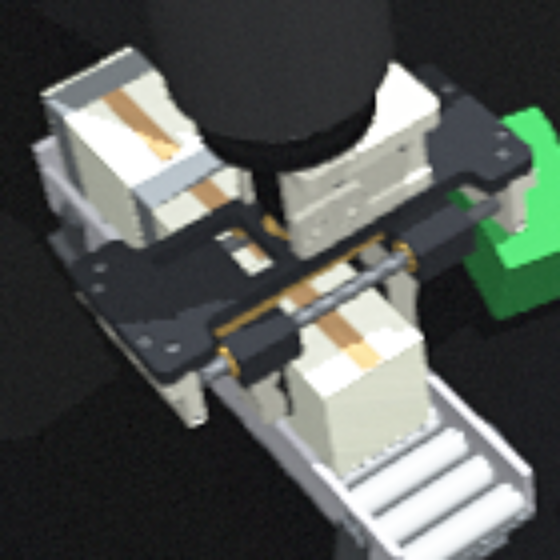

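The carton sits on the rollers within about 2 mm of place 3. Releasing, then withdrawing square off the floor.

```bash
python3 -m crank '[{"slide":[0,0,0],"turn":[0,0,0],"fingers":0.4},{"slide":[0,0,0],"turn":[0,0,0],"fingers":0.6},{"slide":[0,0,0],"turn":[0,0,0],"fingers":1},{"slide":[0,0,0],"turn":[0,0,0],"fingers":1},{"slide":[0,0,0],"turn":[0,0,0],"fingers":1}]'
python3 -m crank '[{"slide":[0,0,0],"turn":[0,0,0],"fingers":1},{"slide":[0,0,-0.02],"turn":[0,0,0],"fingers":1},{"slide":[0,0,-0.07],"turn":[0,0,0],"fingers":1},{"slide":[0,0,-0.13],"turn":[0,0,0],"fingers":1},{"slide":[0,0,-0.2],"turn":[0,0,0],"fingers":1}]'
python3 -m crank '[{"slide":[0,-0.06,-0.06],"turn":[0,0,0],"fingers":1},{"slide":[0,-0.12,-0.1],"turn":[0,0,0],"fingers":1},{"slide":[0,-0.2,-0.12],"turn":[0,0,0],"fingers":1},{"slide":[0,-0.28,-0.12],"turn":[0,0,0],"fingers":1},{"slide":[0,-0.36,-0.12],"turn":[0,0,0],"fingers":1}]'
python3 -m crank '[{"slide":[-0.05,-0.05,0],"turn":[0,0,0],"fingers":1},{"slide":[-0.1,-0.1,0],"turn":[0,0,0],"fingers":1},{"slide":[-0.14,-0.15,0],"turn":[0,0,0],"fingers":1},{"slide":[-0.14,-0.15,0],"turn":[0,0,0],"fingers":1},{"slide":[-0.14,-0.15,0],"turn":[0,0,0],"fingers":1}]'
python3 - <<'E'
import cv2
from h import *
for n in("scene","top"):
  f=grab_frame(n)[:,:,::-1];cv2.imwrite(f"pics/{n}11.png",f)
a=cv2.imread("pics/scene11.png")[165:335,240:400]; b=cv2.imread("pics/top11.png")[140:325,270:390]
cv2.imwrite("pics/y1.png",cv2.resize(a,None,fx=3.5,fy=3.5,interpolation=2))
cv2.imwrite("pics/y2.png",cv2.resize(b,None,fx=3.2,fy=3.2,interpolation=2))
E
```

```text
t: 15.33
eef_pos: [0.6674, -0.0095, 0.0995]
ee_rot: [-3.141, -0.244, 0.209]
force: [-0.0, 1.0, -0.3]
width: 0.0815
t: 15.75
eef_pos: [0.6425, -0.0149, 0.1968]
ee_rot: [-3.141, -0.242, 0.209]
force: [-0.0, 0.5, -0.4]
width: 0.0876
t: 16.17
eef_pos: [0.5916, 0.1598, 0.2577]
ee_rot: [-3.139, -0.248, 0.208]
force: [1.2, 0.1, -0.2]
width: 0.0876
t: 16.58
eef_pos: [0.509, 0.2187, 0.2391]
ee_rot: [-3.14, -0.246, 0.212]
force: [0.1, 0.2, 0.6]
width: 0.0875
```

View pics/scene11.png

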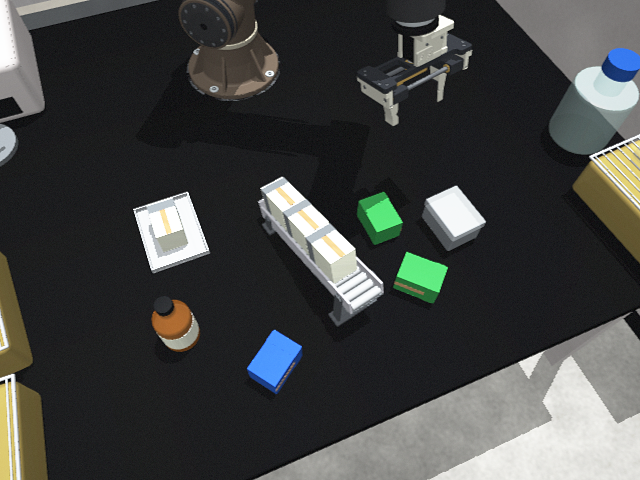

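View pics/y1.png

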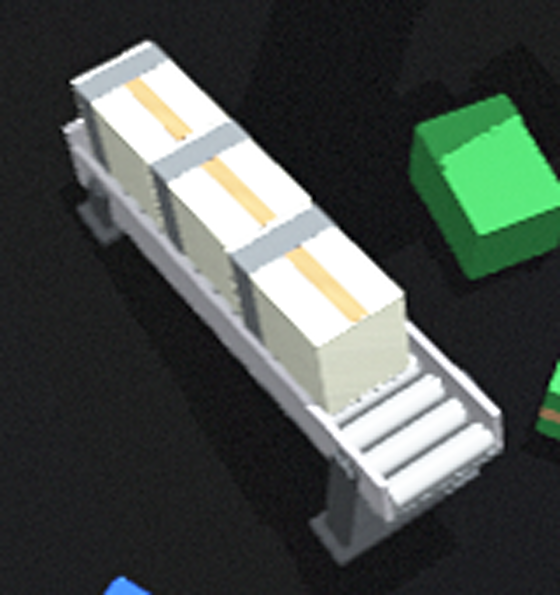

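View pics/y2.png

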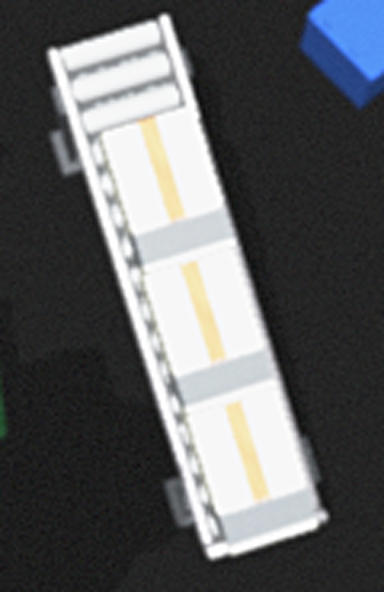

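The row now matches the original picture to within a pixel or two: tape ends in the crop at (296,250) and (358,315), against (296,250) and (360,315) before. One check of the tray carton, then I'll hand in.

Run:
```python
import cv2
from h import *
im=cv2.imread("pics/scene11.png")
cv2.imwrite("pics/y3.png",np.hstack([cv2.resize(im[185:280,125:215],None,fx=4.4,fy=4.4,interpolation=2),cv2.resize(cv2.imread("pics/top11.png")[260:355,420:510],None,fx=4.4,fy=4.4,interpolation=2)]))
```

```text
(no output)
```

View pics/y3.png

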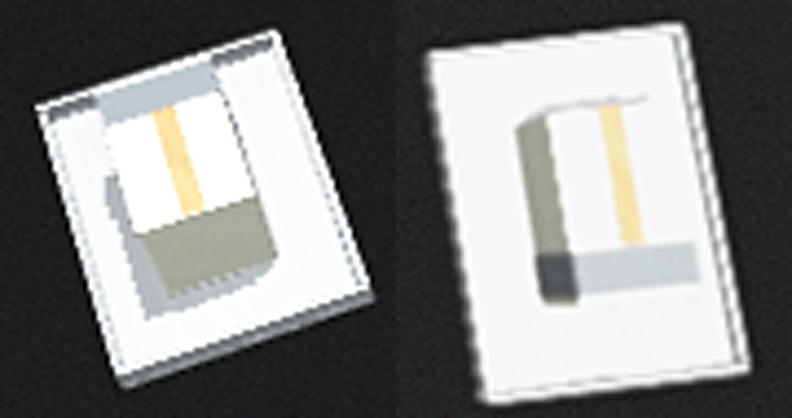

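Run:
```python
from h import *
a,b=[onz("scene",(x+.5)/4.4-.5+125,(y+.5)/4.4-.5+185,.063) for x,y in((133,235),(258,197))]
d=b-a;n=np.array([d[1],-d[0],0])/np.linalg.norm(d);n=n if n[0]>0 else -n
print(a,b,np.linalg.norm(d),"centre",(a+b)/2-n*.0425)
s=get_state();print(s["t"],abs(s["qd"]).max());job_done()
```

```text
[ 0.47819031 -0.30804333  0.063     ] [ 0.47990939 -0.25124365  0.063     ] 0.056825685423840706 centre [ 0.4365693  -0.27835779  0.063     ]
16.6833 0.02417185966581435
the job is handed in; nothing more can be done
```

I moved the oldest carton from the lane into the tray and loaded the new carton behind the other two. I handed the job in at about 16.7 s of the 64 s allowed. The hand-in reports no verdict.

- **Oldest carton:** I lowered it until the force showed contact with the tray floor, then let go. It looks upright in both views, and its centre measures (0.437, -0.278), within about 2 mm of the tray's.
- **Lane:** I set the new carton on the rollers, eased it down-slope to about 2 mm from place 3, and released it. All three now stand closed up at the stop, bands toward the stop, and match the original row's picture to within a pixel or two.
- **Bystanders:** In the last pictures the bottle and tip box are where they started. I compared these by eye, not by measurement.
- **Robot:** The gripper is clear and touching nothing.

No check failed. The largest disagreement was about 4 mm in the tray centre between the two cameras, so I used the average. The fingers were also 4 mm off sideways over the front carton, which I corrected before gripping.

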